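# Clear aerosol caps into a lever bin and lock it

## Task

Clear every loose aerosol cap off the slatted shelf into the white lever bin: stand the full steel tin upright on the middle of the bin's lever pad so that its weight holds the lid up, put the caps in, then set the tin back upright on the shelf so that the lid falls shut. Then lock the bin with the key that stands in its side housing: turn it to and fro while pressing down to feel for the position where it drops in, push it fully home and leave it there. Never let the tin fall over, and leave the brush, the soap dispenser and the jar where they are.

Things in the scene. Friction and masses are not known exactly. Their poses are not given: they have to be found in the camera images.
- bin: bench-top lever bin, fixed to the counter. Origin: underside, centre of the container; the lever pad is on its -x side, the lid hinge on its +x side, z up. Container 180 mm (x) by 220 mm (y) outside, 4 mm walls, rim 190 mm above the origin, inner floor 49 mm. A grey linkage housing 58 mm wide and as long and as high as the container stands against its +y side (y 112 to 170 mm); the key stands in its top at x 0, y 141 mm.
- bin_mouth (a point): centre of the bin's mouth, level with its rim, 190 mm above the counter; axes as the bin's.
- lid (a joint): angle of the bin's grey lid (rad): 0 shut, about 1.39 fully raised. 186 mm deep, 222 mm wide, 6 mm thick, lying on the rim; hinged along the container's +x edge; raised, it stands almost upright there (80 degrees), its top edge about 375 mm above the counter. It moves only together with the lever, 5.8 times as far, and falls shut by itself when the lever is released.
- lever (a joint): angle of the lid-lift lever (rad): 0 at rest (pad raised, lid shut), 0.24 fully pressed (lid fully up). Sprung back: about 4 N on the middle of the pad presses it, and as much holds it down. A damper slows it: the lid takes a second or two to open or to fall shut.
- pad (a point): middle of the top of the lever's rubber-faced pad, 110 mm (along the bin's x) by 120 mm (y), in front of the bin's -x side. At rest it is about 70 mm above the counter and slopes, its edge away from the bin 14 degrees up; fully pressed it is level, about 28 mm above the counter, and its middle is 165 mm on the -x side of the bin's origin.
- key_bow (a point): centre of the black key bow, a flat upright tab 36 mm wide, 10 mm thick and 36 mm high; 42 mm above the top of the linkage housing (232 mm above the counter) while the key is out, 12 mm lower when home. Its x axis runs along its 36 mm width, its y axis across its 10 mm thickness, z up. The key is captive in the lock.
- key_turn (a joint): angle of the key about the vertical (rad), from -0.9 to 0.9, growing anticlockwise seen from above; at 0 the bow's width lies along the bin's x axis. Turns easily and stays where it is left. Starts near -0.9 to -0.6. The position where it engages differs each time, is not visible, and lies somewhere between -0.25 and 0.75; the key drops in within about 0.12 rad either side of it.
- key_push (a joint): depth of the key (m): 0 out, 0.012 fully home (locked: the bolt then blocks the lever). Away from the engaging position it goes down only about 1 mm and then is stopped hard; at that position it goes in by a push of 2 to 5 N. It stays where it is left, without a spring.
- shelf: low slatted wooden shelf fixed on the counter, origin under its centre, 284 mm (x) by 404 mm (y) over its edge strips; slats' top 50 mm above the counter. Edge strips 12 mm wide rise to 62 mm. Slats 32 mm wide along y with 6 mm gaps.
- tin_center (a point): centre (half-way up) of the closed steel tin, 64 mm (its x) by 84 mm (its y) by 100 mm high (z, up), about 0.8 kg, full; the top 8 mm is a lid 2 mm smaller all round. It starts upright on the shelf. Its weight is enough to hold the lever fully down when it stands on the middle of the pad.
- cap0_center (a point): centre (half-way up) of a red plastic aerosol cap: a closed-topped, slightly tapered round cap, 62 mm across at its rim, 59 mm across above, 66 mm high, about 30 g. Starts standing rim down; its z axis points out of its closed top. Between two and four caps are present.
- cap1_center (a point): centre (half-way up) of a blue plastic aerosol cap: a closed-topped, slightly tapered round cap, 62 mm across at its rim, 59 mm across above, 66 mm high, about 30 g. Starts standing rim down; its z axis points out of its closed top. Between two and four caps are present.
- cap2_center (a point): centre (half-way up) of a white plastic aerosol cap: a closed-topped, slightly tapered round cap, 62 mm across at its rim, 59 mm across above, 66 mm high, about 30 g. Starts standing rim down; its z axis points out of its closed top. Between two and four caps are present.
- cap3_center (a point): centre (half-way up) of a white plastic aerosol cap: a closed-topped, slightly tapered round cap, 62 mm across at its rim, 59 mm across above, 66 mm high, about 30 g. Starts standing rim down; its z axis points out of its closed top. Between two and four caps are present.
- brush: stiff nylon brush lying bristles down, 60 x 150 x 42 mm, long along its y; origin under its centre. To be left alone.
- soap: green push dispenser of hand soap, 64 mm across, 150 mm high; origin under its centre. To be left alone.
- jar: white jar with a grey cap, 72 mm across, 110 mm high; origin under its centre. To be left alone.
There are look-alikes about, which are no part of the job. What is shaped like the part that bears cap3_center but green or yellow is not meant. There is more than one size of the part that bears cap0_center; the job needs the smaller.

How it is judged (in metres and radians):
On the way, in this order (a step that is already met when the one before it is completed fails the run):
1. the tin stands upright on the lever pad and the lid is held up (value of joint lid above 1.2 rad and horizontal distance between tin_center and pad below 0.045 m and distance between tin_center and pad below 0.07 m and angle between tin_center's own z axis and vertical below 0.12 rad), for 0.3 s.
2. every cap is in the bin, the lid still up (x of cap0_center in the frame of bin between -0.09 and 0.09 m and y of cap0_center in the frame of bin between -0.11 and 0.11 m and z of cap0_center in the frame of bin between 0.04 and 0.19 m and x of cap1_center in the frame of bin between -0.09 and 0.09 m and y of cap1_center in the frame of bin between -0.11 and 0.11 m and z of cap1_center in the frame of bin between 0.04 and 0.19 m and x of cap2_center in the frame of bin between -0.09 and 0.09 m and y of cap2_center in the frame of bin between -0.11 and 0.11 m and z of cap2_center in the frame of bin between 0.04 and 0.19 m and x of cap3_center in the frame of bin between -0.09 and 0.09 m and y of cap3_center in the frame of bin between -0.11 and 0.11 m and z of cap3_center in the frame of bin between 0.04 and 0.19 m and value of joint lid above 1 rad), for 0.2 s.
3. the tin is back upright on the shelf and the lid is shut, not yet locked (x of tin_center in the frame of shelf between -0.13 and 0.13 m and y of tin_center in the frame of shelf between -0.19 and 0.19 m and z of tin_center in the frame of shelf between 0.09 and 0.11 m and angle between tin_center's own z axis and vertical below 0.08 rad and value of joint lid below 0.06 rad and value of joint key_push below 0.005 m), for 0.2 s.
4. the key has dropped in and is pushed home (value of joint lid below 0.06 rad and value of joint key_push above 0.009 m), for 0.2 s.
At the end, for the whole second after the job is handed in: every cap that is present lies inside the bin's container, the lid is shut (below 0.06 rad), the tin stands upright (within 0.08 rad) on the shelf's slats, and the key is pushed home (more than 9 of its 12 mm) (all of step 4 and x of cap0_center in the frame of bin between -0.09 and 0.09 m and y of cap0_center in the frame of bin between -0.11 and 0.11 m and z of cap0_center in the frame of bin between 0.04 and 0.19 m and x of cap1_center in the frame of bin between -0.09 and 0.09 m and y of cap1_center in the frame of bin between -0.11 and 0.11 m and z of cap1_center in the frame of bin between 0.04 and 0.19 m and x of cap2_center in the frame of bin between -0.09 and 0.09 m and y of cap2_center in the frame of bin between -0.11 and 0.11 m and z of cap2_center in the frame of bin between 0.04 and 0.19 m and x of cap3_center in the frame of bin between -0.09 and 0.09 m and y of cap3_center in the frame of bin between -0.11 and 0.11 m and z of cap3_center in the frame of bin between 0.04 and 0.19 m and x of tin_center in the frame of shelf between -0.13 and 0.13 m and y of tin_center in the frame of shelf between -0.19 and 0.19 m and z of tin_center in the frame of shelf between 0.09 and 0.11 m and angle between tin_center's own z axis and vertical below 0.08 rad); the robot touches nothing.
It fails at once if the brush is shifted by more than 30 mm (distance of brush from where it was at the start of the episode above 0.03 m).
It fails at once if the soap dispenser is shifted by more than 30 mm (distance of soap from where it was at the start of the episode above 0.03 m).
It fails at once if the jar is shifted by more than 30 mm (distance of jar from where it was at the start of the episode above 0.03 m).
It fails at once if the tin falls over (angle between tin_center's own z axis and vertical above 0.8 rad).
Of cap0, cap1, cap2, cap3 only 2 to 4 are there at a start; the rules pass over those that are not, and their reading is None.
At some moment in a run one of cap0, cap1, cap2, cap3 may be knocked a few centimetres aside while the robot is not near it.
It also fails if it takes over 210 s, if anything falls off the work surface, if the arm or the gripper's body presses on something with over 40 N, if the wrist force passes 120 N, or if a joint passes its speed limit or range.

## Robot

A 7-joint arm with a two-finger parallel gripper is mounted at the origin on the work surface. World frame = base frame: x ahead of the robot, y to its left, z up, the work surface at z = 0. Lengths are in mm, angles in rad, forces in N, time in s.
With the tool pointing down it reaches from about 425 to 825 mm from the base axis. Payload 3.6 kg.
Tool frame: the origin (TCP) lies at the centre of the arm's flange, where the gripper is bolted on; the fingertips stand 186 mm ahead of it and the grasp point (between the pads) lies 167 mm ahead of it; z points along the fingers, y is the direction in which the jaws open and shut (so a half turn about z gives the same grasp; the last joint's range is limited). The gripper opens to 93 mm and grips with 3 to 60 N. Pads are 15 mm wide; open, the fingers measure 128 mm over their backs; the gripper's body (75 mm by 188 mm) begins 65 mm behind the grasp point.
Start: joints at [-1.353, 0.615, -0.013, 1.423, 0.008, 1.103, -0.04], TCP at [156.881, 630.765, 404.74] pointing down, gripper open.
Joint ranges: [-3.12, 3.12], [-0.3, 2.06], [-1.34, 1.32], [0.26, 2.42], [-1.36, 4.5], [0.01, 1.98], [-2.84, 2.84]. Speed limits (rad/s): [2.79, 2.79, 3.14, 3.14, 3.14, 3.14, 3.14].

## Interface

Orientations are given as a rotation vector (axis times angle).
In Python, from station import * gives the robot as it stands.
- The arm moves only by the tool carry_out, never from a script. Its argument "steps" is a list of rows, each a list of 7 numbers: the closure, from 0 (fully open) to 1 (shut), then the shift along the tool's x, y, z in mm, then the turn, a rotation vector about the tool's x, y, z in rad. In form: [[jaw, x, y, z, wx, wy, wz], ...]. A call has 1 to 20 rows; each row is the pose to reach, as a shift and turn from the pose measured when the call began, along the tool's axes at that moment; what a row does not reach only later rows make up. A row lasts 1/8 s, in which the tool goes at most 62.5 mm and 10.7 degrees, less where a joint would pass 70% of its speed; a pose out of reach is approached as far as the arm can. A call with a gripper value outside its range is refused whole. The fingers move at their own pace and stop on an object; "grip_force" is the grip in N (left out, the last holds). Time passes only in rows, so rows that repeat a pose let the fingers close. It gives the time, the measured TCP pose, the force and the opening at its end, in the units of the state.
- get_state(): the state, without advancing time (a new reading comes with each control period).
- camera(name): name is "scene" or "top" or "wrist"; returns a dict with "color" (480x640x3 uint8, red, green, blue), "z_map" (480x640 float32, mm along the optical axis (not along the pixel's ray), 0 where there is no reading), "vfov" (degrees; the focal length in pixels is half the picture's height over the tangent of half this angle, whatever the lens; pixels are square), "cx", "cy" (the principal point, pixels), "world_to_cam" (4x4, takes a point from world to camera coordinates); the wrist camera has in their place "hand_eye" (4x4, takes a point from camera to tool coordinates, whose origin is the TCP and whose axes are the flange's). Camera axes: x right, y down, z forward; pixel columns grow to the right and rows downward; lengths in mm; the calibration is good to about 2 mm. A picture is of the moment at which its call begins: read the wrist's pose just before it.
- finish_job(): hands the job in, once; it reports no verdict.
The state is a dict: "time_s": time; "joints": joint angles; "joint_velocities": joint speeds; "joint_efforts": joint torques, N m; "tool_pos": TCP position; "orientation": TCP orientation; "wrist_force": force on the tool from outside, world axes, zero at the start; "moment": the same for the moment, N m; "finger_gap": finger opening in mm.
Only numpy, scipy, OpenCV 4.12 (cv2) and the standard library are available. Lean on these libraries where they do the work, as an engineer would, in place of code of your own. Each camera call takes 0.05 s, during which the arm holds its last target. There are 200 camera calls.

## Working session

There is one attempt and no reset: what is moved stays moved. The work goes in short steps, Python scripts to look and compute and a tool call to move; the robot and the scene stay as the last step left them, time stands still between calls to the robot, and variables do not carry over. Pictures are saved under pics/ and viewed, about 12 in all and at most 16, crops included, and the job is handed in when it is done.

Besides the shell and the picture viewer there is one more tool, called by a JSON object that holds its "method" and its "body", one argument or row to a line. carry_out: Moves the arm, as the interface text tells. Its arguments: {"type":"object","properties":{"steps":{"type":"array"},"grip_force":{"type":"number"}},"required":["steps"]}

```bash
ls; mkdir -p pics; cat > h.py <<'E'
from station import *
import numpy as np, cv2
from scipy.spatial.transform import Rotation as R
def K(c): return 240/np.tan(np.radians(c["vfov"])/2)
def cloud(c,T=None):
    f=K(c); z=c["z_map"]; v,u=np.mgrid[:480,:640]
    P=np.stack([(u-c["cx"])/f*z,(v-c["cy"])/f*z,z],-1)
    M=np.linalg.inv(c["world_to_cam"]) if "world_to_cam" in c else T@c["hand_eye"]
    W=P@M[:3,:3].T+M[:3,3]; W[z<=0]=np.nan
    return W
def tool():
    s=get_state(); T=np.eye(4); T[:3,:3]=R.from_rotvec(s["orientation"]).as_matrix(); T[:3,3]=s["tool_pos"]; return T
def save(n,im): cv2.imwrite("pics/"+n+".png",im[...,::-1])
def look(name):
    T=tool(); c=camera(name); return c,cloud(c,T)
def todelta(pos,yaw=None):
    """tool-frame shift & turn to get TCP at pos (world) pointing down with tool y axis at yaw (rad)"""
    T=tool(); d=T[:3,:3].T@(np.array(pos)-T[:3,3]); w=np.zeros(3)
    if yaw is not None:
        y=np.array([np.cos(yaw),np.sin(yaw),0])
        if y@T[:3,1]<0: y=-y
        z=np.array([0,0,-1.]); G=np.stack([np.cross(y,z),y,z],1)
        w=R.from_matrix(T[:3,:3].T@G).as_rotvec()
    return d.round(1),w.round(3)
E
python3 - <<'E'
from h import *
s=get_state();print(s); print(tool().round(3))
for n in("scene","top"):
    c,W=look(n); save(n+"0",c["color"]); np.save(n+"0.npy",W); print(n,c["world_to_cam"].round(2),K(c),c["cx"],c["cy"])
E
```

```text
pics
{'time_s': 0.0, 'joints': array([-1.35350488,  0.61589916, -0.01262596,  1.42491011,  0.00810619,
        1.10338357, -0.04042273]), 'joint_velocities': array([-0.00028693,  0.00037351, -0.0013542 ,  0.0016125 , -0.00127602,
       -0.00231517, -0.00107276]), 'joint_efforts': array([ 5.66562630e-04, -4.58940196e+01,  2.09186934e-01, -1.65741116e+01,
       -6.11506915e-02,  2.05367297e-02,  2.25592635e-04]), 'tool_pos': array([156.80308605, 630.47151909, 403.58984647]), 'orientation': array([-0.38188053, -3.11801807,  0.00398199]), 'wrist_force': array([-0.00073774,  0.23506935, -0.53826495]), 'moment': array([ 0.03369018,  0.04320745, -0.07360554]), 'finger_gap': 93.28362076718919}
[[-9.70000e-01  2.41000e-01 -1.00000e-03  1.56803e+02]
 [ 2.41000e-01  9.70000e-01 -2.00000e-03  6.30472e+02]
 [-0.00000e+00 -3.00000e-03 -1.00000e+00  4.03590e+02]
 [ 0.00000e+00  0.00000e+00  0.00000e+00  1.00000e+00]]
scene [[-8.70000e-01  4.80000e-01  0.00000e+00  4.14940e+02]
 [ 4.20000e-01  7.60000e-01 -5.00000e-01 -2.64200e+02]
 [-2.40000e-01 -4.40000e-01 -8.70000e-01  1.74171e+03]
 [ 0.00000e+00  0.00000e+00  0.00000e+00  1.00000e+00]] 597.5394179183885 329.80756005560966 237.24037785898733
top [[-1.00000e-02 -1.00000e+00  1.00000e-02  1.52310e+02]
 [-1.00000e+00  1.00000e-02 -5.00000e-02  5.53420e+02]
 [ 5.00000e-02 -1.00000e-02 -1.00000e+00  1.59695e+03]
 [ 0.00000e+00  0.00000e+00  0.00000e+00  1.00000e+00]] 566.6372425891327 313.0616393314247 236.34256386022963
```

View pics/scene0.png

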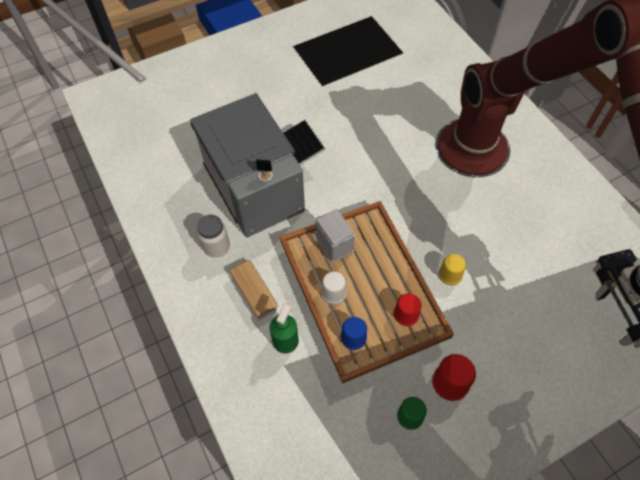

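View pics/top0.png

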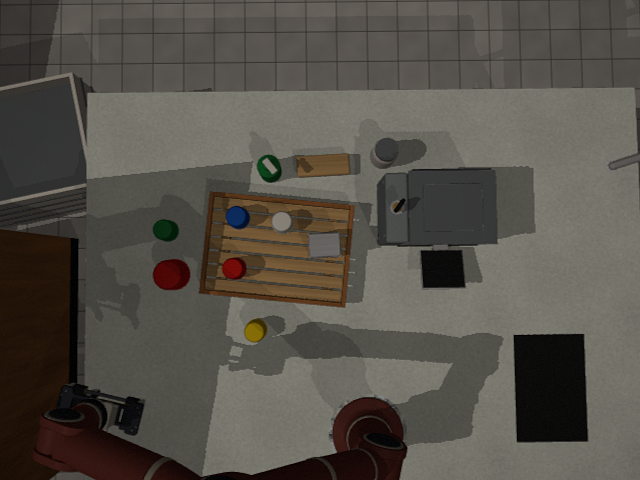

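The scene view shows red (407,310), blue (354,333) and white (334,288) caps on the shelf, the grey tin at (335,237), and the bin with its pad at (303,140) and key at (264,167). In the top view these are red (233,268), blue (237,217), white (282,222), tin (324,245), pad (442,268) and key (398,206).

These could be mistaken for caps: the big red cap off the shelf at top (171,275), green at (165,230) and yellow at (255,330). My choice is the three caps on the shelf. Next I'll measure, with one close crop.

```bash
cat > m.py <<'E'
from h import *
c,W=look("top"); im=c["color"]; hsv=cv2.cvtColor(im,cv2.COLOR_RGB2HSV)
M=np.linalg.inv(c["world_to_cam"]); print("cam",M[:3,3].round(1))
def box(n,u0,u1,v0,v1,zl,zh):
    p=W[v0:v1,u0:u1].reshape(-1,3); p=p[(p[:,2]>zl)&(p[:,2]<zh)]
    r=cv2.minAreaRect(p[:,:2].astype(np.float32))
    print(n,len(p),"z",np.percentile(p[:,2],[10,50,90]).round(1),"rect",np.round(r[0],1),np.round(r[1],1),round(r[2],2))
for n,(u,v) in dict(blue=(237,217),white=(282,222),red=(233,268),bigred=(171,275),green=(165,230),yellow=(255,330)).items():
    box(n,u-26,u+26,v-24,v+24,(105 if n in("blue","white","red") else 55),130)
box("tin",295,350,220,270,135,165)
box("pad",415,475,240,295,35,100)
box("lid",400,505,160,255,185,215)
box("house",370,420,160,255,180,215)
box("key",385,415,190,222,215,260)
box("shelf",190,370,180,315,40,75)
box("strip",190,370,180,315,57,68)
box("soap",245,295,145,190,70,170)
box("jar",365,410,130,175,70,130)
box("brush",290,355,145,185,25,60)
E
python3 m.py; python3 -c "
from h import *
c=cv2.imread('pics/top0.png')[140:320,190:510];cv2.imwrite('pics/crop0.png',cv2.resize(c,None,fx=2.5,fy=2.5,interpolation=cv2.INTER_CUBIC))"
```

```text
cam [ 469.5  156.3 1623.2]
blue 335 z [109.  114.  118.7] rect [607.3 352.6] [54.8 54.8] 27.0
white 343 z [109.2 114.  118.6] rect [590.9 229.4] [54.7 55. ] 44.24
red 353 z [108.5 113.7 117.6] rect [466.7 361. ] [54.4 56. ] 89.15
bigred 780 z [79.1 91.5 96.6] rect [452.  541.3] [84.3 79.5] 89.73
green 313 z [58.4 63.5 69.1] rect [576.9 559.9] [52.6 54.7] 43.63
yellow 326 z [59.3 64.3 69.2] rect [294.  309.2] [54.3 55.4] 44.15
tin 765 z [142.7 148.2 152.6] rect [526.1 116.9] [64.  84.1] 2.05
pad 1766 z [56.1 68.4 79.5] rect [ 466.  -208.4] [123.6 118.7] 89.44
lid 7104 z [191.7 196.9 201.4] rect [ 618.5 -196.3] [194.2 248.7] 0.37
house 2326 z [185.3 190.8 197.6] rect [620.1 -79.8] [ 86.5 192.6] 88.44
key 76 z [229.8 247.4 251.1] rect [617.8 -67.1] [10.4 36.2] 55.23
shelf 11660 z [44.7 49.9 60.3] rect [544.2 243.9] [405.3 334.4] 83.82
strip 1909 z [57.8 60.9 64.9] rect [519.1 246. ] [404.1 283.9] 83.83
soap 454 z [ 91.5 102.2 149.3] rect [743.2 265.5] [62.6 62.9] 6.2
jar 554 z [ 81.3 107.  112.1] rect [782.3 -54.7] [66.8 67.2] 13.32
brush 1121 z [35.  40.5 45.3] rect [755.9 115.4] [ 61.9 150. ] 3.18
```

View pics/crop0.png

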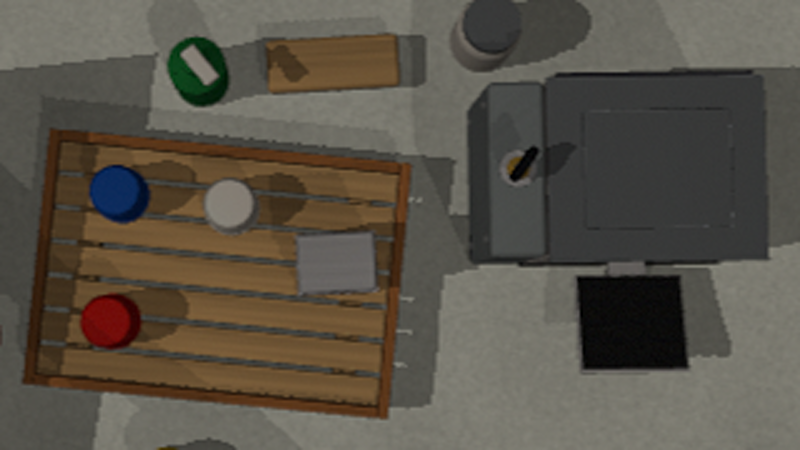

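The crop confirms it: three caps standing rim down, blue (119,193), white (230,205) and red (110,321), plus the tin at (336,262). The bin origin is about (618,-208), checked against the key and pad. First I'll move above the tin.

```bash
python3 -c "
from h import *
print(todelta([526,117,400],0.036))"
```

```text
(array([-482.2, -409.3,    4.6]), array([-2.000e-03,  1.000e-03,  1.291e+00]))
```

{"method": "carry_out", "body": {
  "steps": [
    [0, -482, -409, 4, 0, 0, 1.291],
    [0, -482, -409, 4, 0, 0, 1.291],
    [0, -482, -409, 4, 0, 0, 1.291],
    [0, -482, -409, 4, 0, 0, 1.291],
    [0, -482, -409, 4, 0, 0, 1.291],
    [0, -482, -409, 4, 0, 0, 1.291],
    [0, -482, -409, 4, 0, 0, 1.291],
    [0, -482, -409, 4, 0, 0, 1.291],
    [0, -482, -409, 4, 0, 0, 1.291],
    [0, -482, -409, 4, 0, 0, 1.291],
    [0, -482, -409, 4, 0, 0, 1.291],
    [0, -482, -409, 4, 0, 0, 1.291],
    [0, -482, -409, 4, 0, 0, 1.291],
    [0, -482, -409, 4, 0, 0, 1.291],
    [0, -482, -409, 4, 0, 0, 1.291],
    [0, -482, -409, 4, 0, 0, 1.291]
  ],
  "grip_force": 30
}}

```text
time_s: 2.15
tool_pos: [525.7, 117.8, 400.7]
orientation: [2.179, 2.261, -0.002]
wrist_force: [-0.2, -0.7, -0.4]
finger_gap: 93.0
```

```bash
python3 -c "
from h import *
print(todelta([526,117,285],0.036)); c,W=look('wrist'); save('w1',c['color']); print(tool().round(3))
p=W.reshape(-1,3); p=p[(p[:,2]>140)&(p[:,2]<165)&(abs(p[:,0]-526)<60)&(abs(p[:,1]-117)<70)]
print(cv2.minAreaRect(p[:,:2].astype(np.float32)),np.median(p[:,2]))"
```

```text
(array([ -0.6,   0.4, 115.7]), array([-0.001,  0.002,  0.001]))
[[-3.70000e-02  9.99000e-01 -0.00000e+00  5.25746e+02]
 [ 9.99000e-01  3.70000e-02 -2.00000e-03  1.17629e+02]
 [-2.00000e-03 -0.00000e+00 -1.00000e+00  4.00710e+02]
 [ 0.00000e+00  0.00000e+00  0.00000e+00  1.00000e+00]]
((527.4517211914062, 118.28932189941406), (60.2243537902832, 80.65596771240234), 2.1367340087890625) 149.43097489891994
```

View pics/w1.png

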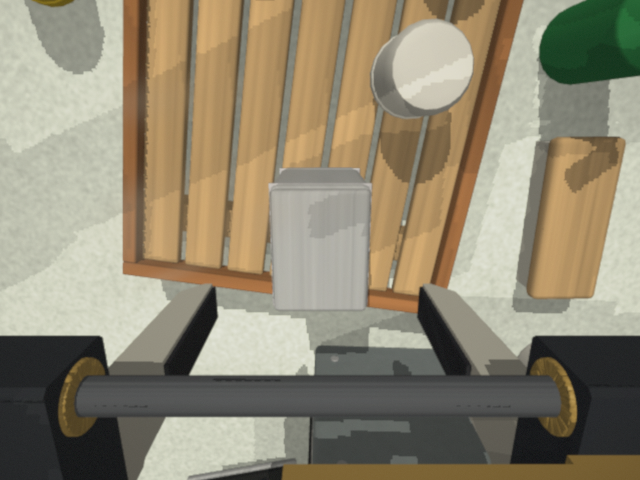

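The wrist view shows the tin at (320,245), lying between the open fingers. Its top measures 60x81 mm, which matches the tin's lid. Next I'll lower, grip and lift.

{"method": "carry_out", "body": {
  "steps": [
    [0, 0.5, 1, 50, 0, 0, 0],
    [0, 0.5, 1, 90, 0, 0, 0],
    [0, 0.5, 1, 116, 0, 0, 0],
    [0, 0.5, 1, 116, 0, 0, 0],
    [1, 0.5, 1, 116, 0, 0, 0],
    [1, 0.5, 1, 116, 0, 0, 0],
    [1, 0.5, 1, 116, 0, 0, 0],
    [1, 0.5, 1, 116, 0, 0, 0],
    [1, 0.5, 1, 116, 0, 0, 0],
    [1, 0.5, 1, 116, 0, 0, 0],
    [1, 0.5, 1, 105, 0, 0, 0],
    [1, 0.5, 1, 80, 0, 0, 0],
    [1, 0.5, 1, 50, 0, 0, 0],
    [1, 0.5, 1, 36, 0, 0, 0],
    [1, 0.5, 1, 36, 0, 0, 0]
  ],
  "grip_force": 35
}}

```text
time_s: 4.08
tool_pos: [526.3, 118.1, 364.5]
orientation: [2.18, 2.261, -0.003]
wrist_force: [0.3, 0.6, -8.7]
finger_gap: 63.8
```

```bash
python3 -c "
from h import *
print(get_state()['joints']); print(todelta([455,-60,375],np.pi/2),todelta([455,-208,375],np.pi/2),todelta([455,60,375],np.pi/2),todelta([455,60,375],-np.pi/2))"
```

```text
[-0.51101374  0.51071053  0.37652095  1.806046   -0.23513082  0.87016238
  0.01125543]
(array([-175.4,  -77.8,  -10.1]), array([-2.000e-03,  1.000e-03, -1.534e+00])) (array([-323.3,  -83.2,   -9.8]), array([-2.000e-03,  1.000e-03, -1.534e+00])) (array([-55.4, -73.4, -10.3]), array([-2.000e-03,  1.000e-03, -1.534e+00])) (array([-55.4, -73.4, -10.3]), array([-2.000e-03,  1.000e-03, -1.534e+00]))
```

{"method": "carry_out", "body": {
  "steps": [
    [1, 0, -72, -20, 0, 0, 0.3],
    [1, -20, -72, -20, 0, 0, 0.7],
    [1, -60, -72, -20, 0, 0, 1.1],
    [1, -120, -74, -20, 0, 0, 1.5],
    [1, -180, -76, -20, 0, 0, 1.605],
    [1, -240, -80, -20, 0, 0, 1.605],
    [1, -290, -82, -20, 0, 0, 1.605],
    [1, -324, -84, -20, 0, 0, 1.605],
    [1, -324, -84, -20, 0, 0, 1.605],
    [1, -324, -84, -20, 0, 0, 1.605],
    [1, -324, -84, -20, 0, 0, 1.605],
    [1, -324, -84, -20, 0, 0, 1.605],
    [1, -324, -84, -20, 0, 0, 1.605],
    [1, -324, -84, -20, 0, 0, 1.605]
  ]
}}

```text
time_s: 5.82
tool_pos: [454.3, -208.6, 385.3]
orientation: [3.14, 0.005, -0.001]
wrist_force: [0.4, 0.5, -8.7]
finger_gap: 63.6
```

```bash
python3 -c "
from h import *
s=get_state();print(s['joints'],s['tool_pos'],s['finger_gap'],s['wrist_force'])
W=np.load('top0.npy'); p=W.reshape(-1,3); 
h=p[(p[:,2]>180)&(p[:,2]<212)&(p[:,1]<-20)&(p[:,1]>-340)&(p[:,0]>480)]
for y in range(-320,-20,20):
  q=h[abs(h[:,1]-y)<10]; 
  if len(q)>20: print(y,np.percentile(q[:,0],[0.5,99.5]).round(1),np.median(q[:,2]).round(1))
print(np.percentile(h[:,1],[0.3,99.7]))
g=p[(p[:,2]>40)&(p[:,2]<95)&(abs(p[:,1]+208)<40)&(p[:,0]>380)&(p[:,0]<522)]
b=np.arange(395,520,8)
for x in b:
  q=g[abs(g[:,0]-x)<4]
  if len(q)>3: print(x,np.median(q[:,2]).round(1))
c,_=look('scene'); save('s2',c['color'][60:300,130:450])
"
```

```text
[-0.17547     0.52311715  0.85275243  1.89213648 -0.4806565   0.94436573
 -0.66542467] [ 454.30478857 -208.58067995  385.30978728] 63.58667932092822 [ 0.3611626   0.52914566 -8.67518006]
-320 [523.5 709. ] 195.8
-300 [523.6 715. ] 196.0
-280 [523.9 715.8] 197.2
-260 [522.  712.6] 198.1
-240 [521.9 713.1] 197.9
-220 [522.  713.2] 198.1
-200 [522.2 713.2] 198.0
-180 [522.5 714.3] 197.7
-160 [522.7 714.1] 198.0
-140 [522.9 714.6] 197.5
-120 [523.1 714.6] 195.6
-100 [523.2 709.5] 194.3
-80 [528.9 705.2] 189.2
-60 [529.2 705.5] 189.2
-40 [529.6 705.5] 187.9
[-317.86688833  -38.52721318]
403 77.2
411 80.4
419 78.8
427 76.4
435 74.5
443 73.8
451 71.0
459 69.5
467 66.0
475 65.8
483 62.9
491 60.9
499 59.2
507 55.3
515 51.5
```

View pics/s2.png

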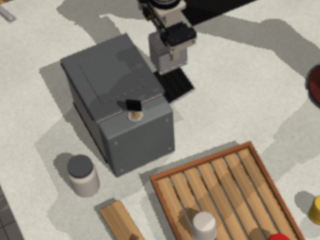

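The scene crop shows the tin held upright over the pad at (172,52). Now I'll press the pad down slowly with a firm grip.

{"method": "carry_out", "body": {
  "steps": [
    [1, 0, 0, 25, 0, 0, 0],
    [1, 0, 0, 50, 0, 0, 0],
    [1, 0, 0, 60, 0, 0, 0],
    [1, 0, 0, 65, 0, 0, 0],
    [1, 0, 0, 69, 0, 0, 0],
    [1, 0, 0, 72, 0, 0, 0],
    [1, 0, 0, 75, 0, 0, 0],
    [1, 0, 0, 78, 0, 0, 0],
    [1, 0, 0, 81, 0, 0, 0],
    [1, 0, 0, 84, 0, 0, 0],
    [1, 0, 0, 87, 0, 0, 0],
    [1, 0, 0, 90, 0, 0, 0],
    [1, 0, 0, 93, 0, 0, 0],
    [1, 0, 0, 96, 0, 0, 0],
    [1, 0, 0, 99, 0, 0, 0],
    [1, 0, 0, 102, 0, 0, 0],
    [1, 0, 0, 105, 0, 0, 0],
    [1, 0, 0, 108, 0, 0, 0],
    [1, 0, 0, 110, 0, 0, 0],
    [1, 0, 0, 110, 0, 0, 0]
  ],
  "grip_force": 60
}}

```text
time_s: 8.38
tool_pos: [454.4, -208.7, 275.1]
orientation: [3.14, 0.005, -0.001]
wrist_force: [-1.4, -0.1, -6.5]
finger_gap: 64.0
```

```bash
python3 -c "
from h import *
c,_=look('scene'); save('s3',cv2.resize(c['color'][60:260,170:410],None,fx=3,fy=3))
"
```

```text
(no output)
```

View pics/s3.png

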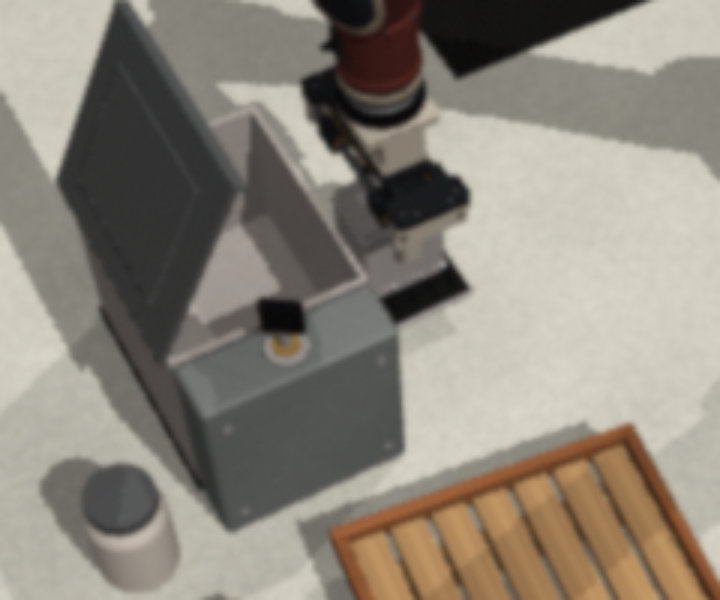

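The lid at (150,190) is rising and the tin sits on the pad at (410,255). There are about 12 mm left to press.

{"method": "carry_out", "body": {
  "steps": [
    [1, 0, 0, 3, 0, 0, 0],
    [1, 0, 0, 6, 0, 0, 0],
    [1, 0, 0, 8, 0, 0, 0],
    [1, 0, 0, 10, 0, 0, 0],
    [1, 0, 0, 11, 0, 0, 0],
    [1, 0, 0, 11, 0, 0, 0]
  ]
}}

```text
time_s: 9.18
tool_pos: [454.6, -208.8, 264.1]
orientation: [3.14, 0.005, -0.0]
wrist_force: [-2.4, -0.1, -6.5]
finger_gap: 63.5
```

{"method": "carry_out", "body": {
  "steps": [
    [1, 0, 0, 1, 0, 0, 0],
    [1, 0, 0, 2, 0, 0, 0],
    [1, 0, 0, 2, 0, 0, 0],
    [1, 0, 0, 2, 0, 0, 0]
  ]
}}

```text
time_s: 9.68
tool_pos: [454.4, -208.9, 262.7]
orientation: [3.14, 0.004, 0.001]
wrist_force: [-4.4, 0.9, 5.1]
finger_gap: 63.7
```

```bash
python3 -c "
from h import *
c,W=look('top'); p=W.reshape(-1,3); p=p[(p[:,0]>640)&(p[:,0]<760)&(abs(p[:,1]+208)<90)&(p[:,2]>205)]
print(len(p),np.percentile(p,[1,50,99],axis=0).round(1))"
```

```text
504 [[ 678.  -295.1  336.8]
 [ 684.7 -205.8  375.6]
 [ 698.1 -119.7  382.6]]
```

The pad is on its stop and the lid's top edge is at about 375 mm. Releasing the tin and rising.

{"method": "carry_out", "body": {
  "steps": [
    [0.7, 0, 0, 0, 0, 0, 0],
    [0, 0, 0, 0, 0, 0, 0],
    [0, 0, 0, 0, 0, 0, 0],
    [0, 0, 0, 0, 0, 0, 0],
    [0, 0, 0, -20, 0, 0, 0],
    [0, 0, 0, -60, 0, 0, 0],
    [0, 0, 0, -110, 0, 0, 0],
    [0, 0, 0, -140, 0, 0, 0],
    [0, 0, 0, -140, 0, 0, 0]
  ],
  "grip_force": 12
}}

```text
time_s: 10.85
tool_pos: [454.8, -209.3, 404.8]
orientation: [3.138, 0.005, 0.009]
wrist_force: [-0.4, -0.1, 0.2]
finger_gap: 93.0
```

```bash
cat > w.py <<'E'
from h import *
import sys
# fit tin top from wrist camera near (x,y), z range
x,y,zl,zh=map(float,sys.argv[1:5])
c,W=look('wrist'); save(sys.argv[5],c['color'])
p=W.reshape(-1,3); p=p[(p[:,2]>zl)&(p[:,2]<zh)&(abs(p[:,0]-x)<65)&(abs(p[:,1]-y)<65)]
print(cv2.minAreaRect(p[:,:2].astype(np.float32)),np.median(p[:,2]))
A=np.c_[p[:,:2],np.ones(len(p))]; m=abs(p[:,2]-np.median(p[:,2]))<4
print("slope",np.linalg.lstsq(A[m],p[m,2],rcond=None)[0][:2])
E
python3 w.py 453 -208 115 145 w2; python3 -c "
from h import *
c,W=look('top'); np.save('t.npy',W); save('t2',c['color'])
p=W.reshape(-1,3)
for n,(x,y) in dict(blue=(607,352),white=(591,229),red=(466,361)).items():
    q=p[(p[:,2]>105)&(p[:,2]<125)&(np.hypot(p[:,0]-x,p[:,1]-y)<60)]; print(n,len(q),cv2.minAreaRect(q[:,:2].astype(np.float32)))
print(todelta([591,230,400]),todelta([591,230,400],np.pi/2),get_state()['joints'])"
```

```text
((456.0775146484375, -210.26348876953125), (82.01204681396484, 63.29994583129883), 0.1968960016965866) 126.89195533825779
slope [0.00065984 0.00166979]
blue 343 ((606.9681396484375, 351.47845458984375), (56.24473190307617, 53.99020767211914), 88.34996795654297)
white 341 ((590.927978515625, 229.3248291015625), (53.975914001464844, 56.52237319946289), 88.9185791015625)
red 352 ((490.6315612792969, 344.1168212890625), (54.68784713745117, 55.89870834350586), 64.4818115234375)
(array([ 138.1, -437.9,    1.8]), array([0., 0., 0.])) (array([ 138.1, -437.9,    1.8]), array([ 0.001, -0.   ,  0.003])) [-0.19175758  0.50373052  0.87317948  1.86960948 -0.45999524  0.98274046
 -0.68405003]
```

View pics/w2.png

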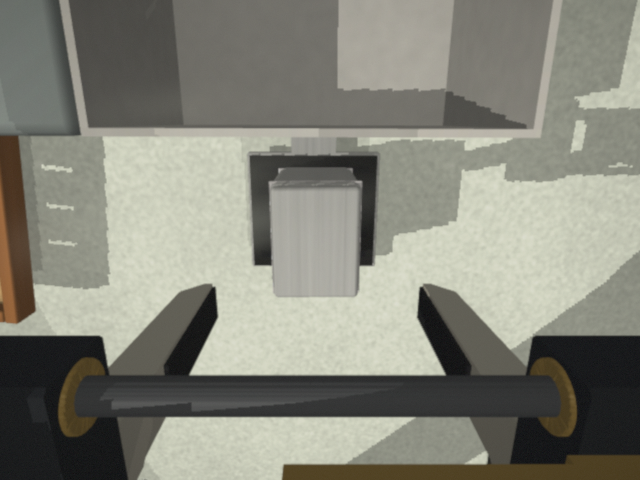

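The wrist view shows the tin upright on the middle of the pressed pad at (316,240), with the bin mouth open above it. The slope fit gives it level. The red cap has been knocked to (491,344). I'll take the white cap first.

{"method": "carry_out", "body": {
  "steps": [
    [0, 136, -438.5, 0, 0, 0, 0],
    [0, 136, -438.5, 0, 0, 0, 0],
    [0, 136, -438.5, 0, 0, 0, 0],
    [0, 136, -438.5, 0, 0, 0, 0],
    [0, 136, -438.5, 0, 0, 0, 0],
    [0, 136, -438.5, 0, 0, 0, 0],
    [0, 136, -438.5, 0, 0, 0, 0],
    [0, 136, -438.5, 0, 0, 0, 0],
    [0, 136, -438.5, 0, 0, 0, 0],
    [0, 136, -438.5, 0, 0, 0, 0]
  ]
}}

```text
time_s: 12.2
tool_pos: [588.7, 228.5, 400.9]
orientation: [3.139, -0.0, -0.003]
wrist_force: [-0.4, -0.4, 0.3]
finger_gap: 92.8
```

```bash
cat > caps.py <<'E'
from h import *
import sys
c,W=look('top'); p=W.reshape(-1,3); col=c['color'].reshape(-1,3)
m=(p[:,2]>100)&(p[:,2]<125)&(p[:,0]>330)&(p[:,0]<700)&(p[:,1]>20)&(p[:,1]<470)
img=np.zeros(480*640,np.uint8); img[m]=255
n,l,st,ce=cv2.connectedComponentsWithStats(img.reshape(480,640))
for i in range(1,n):
    if st[i,4]>60:
        k=l.ravel()==i; r=cv2.minAreaRect(p[k][:,:2].astype(np.float32)); print("top",np.round(r[0],1),np.round(r[1],1),st[i,4],np.median(col[k],0))
if len(sys.argv)>2:
    x,y=map(float,sys.argv[1:3]); c,W=look('wrist'); q=W.reshape(-1,3); q=q[(q[:,2]>111)&(q[:,2]<122)&(np.hypot(q[:,0]-x,q[:,1]-y)<50)]
    r=cv2.minAreaRect(q[:,:2].astype(np.float32)); print("wrist",r[0],r[1],np.median(q[:,2])); print(todelta([*r[0],259]))
print(get_state()['joints'].round(2))
E
python3 caps.py 591 229
```

```text
top [606.3 365.3] [28.8 56.5] 184 [12. 41. 88.]
top [492.  351.3] [42.4 56.7] 283 [109.  12.   9.]
wrist (593.5355834960938, 230.46603393554688) (52.2266845703125, 52.53113555908203) 115.30609175149925
(array([  4.8,  -2.5, 142.8]), array([0., 0., 0.]))
[-0.87  0.72  0.86  1.5  -0.57  1.19 -1.48]
```

{"method": "carry_out", "body": {
  "steps": [
    [0, 4.5, -2, 50, 0, 0, 0],
    [0, 4.5, -2, 100, 0, 0, 0],
    [0, 4.5, -2, 142, 0, 0, 0],
    [0, 4.5, -2, 142, 0, 0, 0],
    [1, 4.5, -2, 142, 0, 0, 0],
    [1, 4.5, -2, 142, 0, 0, 0],
    [1, 4.5, -2, 142, 0, 0, 0],
    [1, 4.5, -2, 142, 0, 0, 0],
    [1, 4.5, -2, 142, 0, 0, 0],
    [1, 4.5, -2, 120, 0, 0, 0],
    [1, 4.5, -2, 60, 0, 0, 0],
    [1, 4.5, -2, 0, 0, 0, 0],
    [1, 4.5, 5, -60, 0, 0, 0],
    [1, 10, 40, -85, 0, 0, 0],
    [1, 10, 100, -85, 0, 0, 0],
    [1, 10, 100, -85, 0, 0, 0]
  ]
}}

```text
time_s: 14.3
tool_pos: [598.3, 121.2, 488.5]
orientation: [3.137, -0.02, 0.002]
wrist_force: [0.4, 0.8, 0.1]
finger_gap: 58.8
```

{"method": "carry_out", "body": {
  "steps": [
    [1, 6, 60, 0, 0, 0, 0],
    [1, 6, 120, 0, 0, 0, 0],
    [1, 6, 180, 0, 0, 0, 0],
    [1, 6, 240, 0, 0, 0, 0],
    [1, 6, 300, 0, 0, 0, 0],
    [1, 6, 350, 0, 0, 0, 0],
    [1, 6, 364, 0, 0, 0, 0],
    [1, 6, 364, 30, 0, 0, 0],
    [1, 6, 364, 90, 0, 0, 0],
    [1, 6, 364, 145, 0, 0, 0],
    [1, 6, 364, 175, 0, 0, 0],
    [1, 6, 364, 175, 0, 0, 0],
    [0, 6, 364, 175, 0, 0, 0],
    [0, 6, 364, 175, 0, 0, 0],
    [0, 6, 364, 175, 0, 0, 0],
    [0, 6, 364, 120, 0, 0, 0],
    [0, 6, 364, 60, 0, 0, 0],
    [0, 6, 364, 0, 0, 0, 0],
    [0, 6, 340, 0, 0, 0, 0],
    [0, 6, 280, 0, 0, 0, 0]
  ]
}}

```text
time_s: 16.8
tool_pos: [599.2, -161.7, 492.0]
orientation: [3.134, -0.032, 0.007]
wrist_force: [0.1, 0.4, -0.8]
finger_gap: 93.3
```

```bash
python3 -c "
from h import *
print(todelta([492,345,405]),todelta([492,345,405],np.pi/2)); c,W=look('wrist');save('w3',c['color'])"; python3 caps.py; 
```

```text
(array([-117.8, -505. ,   82.5]), array([0., 0., 0.])) (array([-117.8, -505. ,   82.5]), array([ 0.008, -0.005, -0.02 ]))
top [606.8 351.7] [56.3 55.4] 360 [13. 46. 98.]
top [490.3 344. ] [56.4 55.9] 363 [123.  13.   9.]
[-0.25  0.62  0.87  1.39 -0.48  1.34 -0.94]
```

View pics/w3.png

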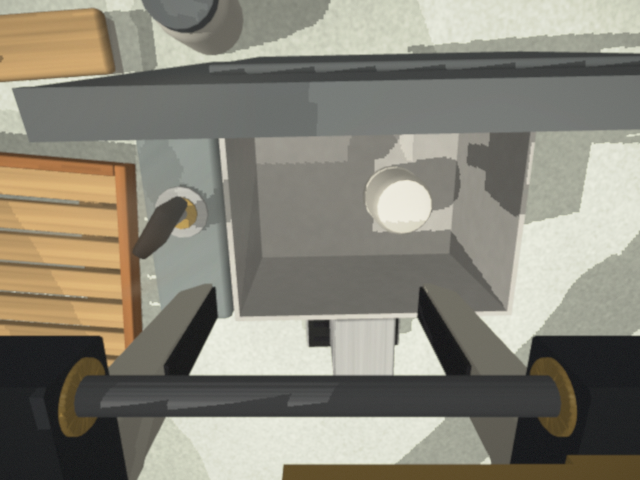

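The wrist view shows the white cap standing in the bin at (398,200), with the lid up and the tin on the pad. Next the red cap.

{"method": "carry_out", "body": {
  "steps": [
    [0, -15, -62, 0, 0, 0, 0],
    [0, -30, -124, 0, 0.008, -0.005, -0.02],
    [0, -45, -186, 20, 0.008, -0.005, -0.02],
    [0, -60, -248, 50, 0.008, -0.005, -0.02],
    [0, -75, -310, 82, 0.008, -0.005, -0.02],
    [0, -90, -370, 82, 0.008, -0.005, -0.02],
    [0, -105, -430, 82, 0.008, -0.005, -0.02],
    [0, -119, -490, 82, 0.008, -0.005, -0.02],
    [0, -119, -504, 82, 0.008, -0.005, -0.02],
    [0, -119, -504, 82, 0.008, -0.005, -0.02],
    [0, -119, -504, 82, 0.008, -0.005, -0.02]
  ]
}}

```text
time_s: 18.27
tool_pos: [484.5, 351.9, 409.3]
orientation: [-3.132, -0.029, 0.001]
wrist_force: [0.0, -1.0, -0.5]
finger_gap: 93.1
```

```bash
python3 caps.py 490.5 344
```

```text
top [606.8 351.8] [56.8 55.4] 362 [10. 38. 84.]
top [487.6 339.9] [34.6 24.3] 122 [115.5  12.   10. ]
wrist (492.2857360839844, 344.94769287109375) (52.44359588623047, 52.46611404418945) 115.27376923211492
(array([  7.4,   7.7, 150.4]), array([0., 0., 0.]))
[-1.16  0.66  0.88  1.59 -0.56  1.15 -1.7 ]
```

{"method": "carry_out", "body": {
  "steps": [
    [0, 7, 7, 50, 0, 0, 0],
    [0, 7, 7, 100, 0, 0, 0],
    [0, 7, 7, 150, 0, 0, 0],
    [0, 7, 7, 150, 0, 0, 0],
    [1, 7, 7, 150, 0, 0, 0],
    [1, 7, 7, 150, 0, 0, 0],
    [1, 7, 7, 150, 0, 0, 0],
    [1, 7, 7, 150, 0, 0, 0],
    [1, 7, 7, 150, 0, 0, 0],
    [1, 7, 7, 120, 0, 0, 0],
    [1, 7, 7, 60, 0, 0, 0],
    [1, 7, 7, 0, 0, 0, 0],
    [1, 20, 45, -45, 0, 0, 0],
    [1, 35, 100, -75, 0, 0, 0],
    [1, 50, 160, -75, 0, 0, 0],
    [1, 65, 220, -75, 0, 0, 0],
    [1, 80, 280, -75, 0, 0, 0],
    [1, 80, 280, -75, 0, 0, 0]
  ]
}}

```text
time_s: 20.62
tool_pos: [569.4, 64.3, 482.3]
orientation: [-3.135, -0.005, -0.0]
wrist_force: [-0.2, -0.2, -0.5]
finger_gap: 58.9
```

```bash
python3 -c "
from h import *
print(todelta([605,-205,485],np.pi/2),todelta([605,-205,312],np.pi/2))"
```

```text
(array([ 34.7, 269.4,  -4.6]), array([-0.007, -0.   ,  0.003])) (array([ 34.6, 270.5, 168.4]), array([-0.007, -0.   ,  0.003]))
```

{"method": "carry_out", "body": {
  "steps": [
    [1, 0, 60, -4, 0, 0, 0],
    [1, 0, 120, -4, 0, 0, 0],
    [1, 0, 180, -4, 0, 0, 0],
    [1, 0, 240, -4, 0, 0, 0],
    [1, 0, 270, -4, 0, 0, 0],
    [1, 0, 270, 20, 0, 0, 0],
    [1, 0, 270, 80, 0, 0, 0],
    [1, 0, 270, 140, 0, 0, 0],
    [1, 0, 270, 168, 0, 0, 0],
    [1, 0, 270, 168, 0, 0, 0],
    [0, 0, 270, 168, 0, 0, 0],
    [0, 0, 270, 168, 0, 0, 0],
    [0, 0, 270, 168, 0, 0, 0],
    [0, 0, 270, 120, 0, 0, 0],
    [0, 0, 270, 60, 0, 0, 0],
    [0, 0, 270, 0, 0, 0, 0],
    [0, 0, 240, -4, 0, 0, 0],
    [0, 0, 180, -4, 0, 0, 0],
    [0, 0, 120, -4, 0, 0, 0]
  ]
}}

```text
time_s: 23.0
tool_pos: [569.5, -54.7, 486.1]
orientation: [-3.134, -0.003, -0.003]
wrist_force: [0.9, 0.4, 0.5]
finger_gap: 93.2
```

```bash
python3 -c "
from h import *
print(todelta([607,352,405],np.pi/2))"; python3 caps.py; 
```

```text
(array([  38.1, -406. ,   84.1]), array([-0.007, -0.002,  0.002]))
top [606.1 351.6] [56.2 55.7] 363 [13. 45. 97.]
[-0.49  0.55  0.89  1.54 -0.45  1.27 -1.08]
```

{"method": "carry_out", "body": {
  "steps": [
    [0, 4, -60, 0, 0, 0, 0],
    [0, 8, -120, 20, -0.007, 0, 0],
    [0, 12, -180, 40, -0.007, 0, 0],
    [0, 18, -240, 60, -0.007, 0, 0],
    [0, 24, -300, 82, -0.007, 0, 0],
    [0, 30, -360, 82, -0.007, 0, 0],
    [0, 38, -400, 82, -0.007, 0, 0],
    [0, 38, -406, 82, -0.007, 0, 0],
    [0, 38, -406, 82, -0.007, 0, 0],
    [0, 38, -406, 82, -0.007, 0, 0]
  ]
}}

```text
time_s: 24.3
tool_pos: [602.3, 361.5, 410.3]
orientation: [-3.133, -0.023, -0.001]
wrist_force: [0.3, -0.4, 0.6]
finger_gap: 92.9
```

```bash
python3 caps.py 607 352
```

```text
top [621.8 352.9] [24.6 25.7] 85 [13. 45. 96.]
wrist (608.837158203125, 352.7452392578125) (51.84880065917969, 52.79255676269531) 115.30018416260594
(array([  6.5,  10.8, 151.3]), array([0., 0., 0.]))
[-0.95  0.82  0.84  1.25 -0.61  1.32 -1.69]
```

{"method": "carry_out", "body": {
  "steps": [
    [0, 6, 9, 50, 0, 0, 0],
    [0, 6, 9, 100, 0, 0, 0],
    [0, 6, 9, 151, 0, 0, 0],
    [0, 6, 9, 151, 0, 0, 0],
    [1, 6, 9, 151, 0, 0, 0],
    [1, 6, 9, 151, 0, 0, 0],
    [1, 6, 9, 151, 0, 0, 0],
    [1, 6, 9, 151, 0, 0, 0],
    [1, 6, 9, 151, 0, 0, 0],
    [1, 6, 9, 120, 0, 0, 0],
    [1, 6, 9, 60, 0, 0, 0],
    [1, 6, 9, 0, 0, 0, 0],
    [1, 6, 45, -35, 0, 0, 0],
    [1, 6, 105, -75, 0, 0, 0],
    [1, 6, 165, -75, 0, 0, 0],
    [1, 0, 225, -75, 0, 0, 0],
    [1, 0, 285, -75, 0, 0, 0],
    [1, 0, 285, -75, 0, 0, 0]
  ]
}}

```text
time_s: 26.65
tool_pos: [605.5, 68.8, 483.8]
orientation: [-3.135, -0.004, -0.002]
wrist_force: [0.9, -0.7, -0.5]
finger_gap: 58.7
```

```bash
python3 -c "
from h import *
print(todelta([610,-205,485],np.pi/2),todelta([610,-205,312],np.pi/2))"
```

```text
(array([  3.8, 273.7,  -2.9]), array([-0.006, -0.001,  0.002])) (array([  3.6, 274.9, 170.1]), array([-0.006, -0.001,  0.002]))
```

{"method": "carry_out", "body": {
  "steps": [
    [1, 0, 60, -6, 0, 0, 0],
    [1, 0, 120, -6, 0, 0, 0],
    [1, 2, 180, -6, 0, 0, 0],
    [1, 4, 240, -6, 0, 0, 0],
    [1, 6, 266, -6, 0, 0, 0],
    [1, 6, 266, 20, 0, 0, 0],
    [1, 6, 266, 80, 0, 0, 0],
    [1, 6, 266, 140, 0, 0, 0],
    [1, 6, 266, 160, 0, 0, 0],
    [1, 6, 266, 160, 0, 0, 0],
    [0, 6, 266, 160, 0, 0, 0],
    [0, 6, 266, 160, 0, 0, 0],
    [0, 6, 266, 160, 0, 0, 0],
    [0, 6, 266, 120, 0, 0, 0],
    [0, 6, 266, 60, 0, 0, 0],
    [0, 6, 266, 0, 0, 0, 0],
    [0, -70, 266, -6, 0, 0, 0],
    [0, -70, 266, -6, 0, 0, 0],
    [0, -70, 266, -6, 0, 0, 0]
  ]
}}

```text
time_s: 29.02
tool_pos: [535.4, -197.7, 488.8]
orientation: [-3.134, -0.002, -0.005]
wrist_force: [0.2, -0.1, 0.3]
finger_gap: 93.0
```

```bash
python3 w.py 456 -210 115 145 w4;  python3 -c "
from h import *
print(todelta([456,-210,262.5],np.pi/2))
c,W=look('top'); p=W.reshape(-1,3); q=p[(p[:,0]>535)&(p[:,0]<660)&(p[:,1]>-315)&(p[:,1]<-100)&(p[:,2]>10)]; print(np.percentile(q[:,2],[5,50,80,95,99]).round(1)); save('t3',c['color'])"
```

```text
((456.4504699707031, -209.9495086669922), (63.47246551513672, 82.03987884521484), 89.748779296875) 126.86476559612953
slope [-0.00081416  0.00103965]
(array([-81.4,  14.3, 225.4]), array([-0.007, -0.003,  0.003]))
[ 44.9 136.8 645.4 660.  667. ]
```

View pics/w4.png

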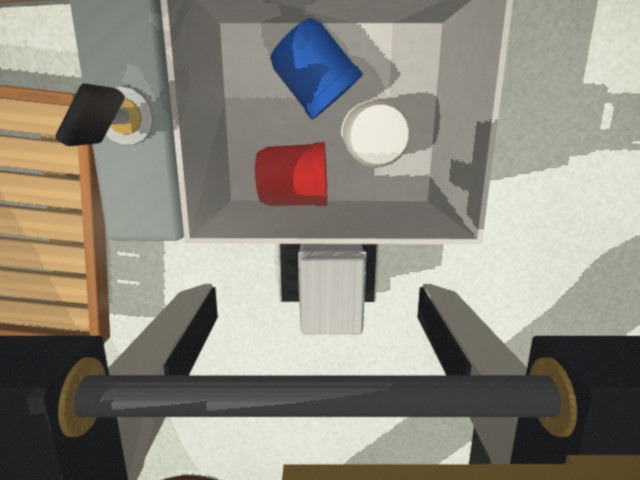

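All three caps lie in the bin: blue (315,68), white (375,133) and red (292,175). The tin stands on the pad at (332,290). Now I'll retrieve the tin.

{"method": "carry_out", "body": {
  "steps": [
    [0, -60, 10, 20, -0.007, 0, 0],
    [0, -81, 14, 70, -0.007, 0, 0],
    [0, -81, 14, 120, -0.007, 0, 0],
    [0, -81, 14, 170, -0.007, 0, 0],
    [0, -81, 14, 205, -0.007, 0, 0],
    [0, -81, 14, 224, -0.007, 0, 0],
    [0, -81, 14, 224, -0.007, 0, 0],
    [0, -81, 14, 224, -0.007, 0, 0],
    [1, -81, 14, 224, -0.007, 0, 0],
    [1, -81, 14, 224, -0.007, 0, 0],
    [1, -81, 14, 224, -0.007, 0, 0],
    [1, -81, 14, 224, -0.007, 0, 0],
    [1, -81, 14, 224, -0.007, 0, 0],
    [1, -81, 14, 224, -0.007, 0, 0]
  ],
  "grip_force": 45
}}

```text
time_s: 30.88
tool_pos: [457.0, -209.3, 263.8]
orientation: [-3.141, -0.007, -0.004]
wrist_force: [-2.7, 1.7, 4.2]
finger_gap: 63.8
```

{"method": "carry_out", "body": {
  "steps": [
    [1, 0, 0, -5, 0, 0, 0],
    [1, 0, 0, -15, 0, 0, 0],
    [1, 0, 0, -30, 0, 0, 0],
    [1, 0, 0, -50, 0, 0, 0],
    [1, 0, 0, -75, 0, 0, 0],
    [1, 0, 0, -100, 0, 0, 0],
    [1, 0, 0, -120, 0, 0, 0],
    [1, 0, -40, -125, 0, 0, 0],
    [1, 0, -80, -125, 0, 0, 0],
    [1, 5, -130, -125, 0, 0, 0],
    [1, 10, -180, -125, 0, 0, 0],
    [1, 20, -230, -125, 0, 0, 0],
    [1, 30, -280, -125, 0, 0, 0],
    [1, 40, -330, -125, 0, 0, 0],
    [1, 58, -380, -125, 0, 0, 0],
    [1, 58, -410, -125, 0, 0, 0],
    [1, 58, -410, -125, 0, 0, 0],
    [1, 58, -410, -125, 0, 0, 0]
  ]
}}

```text
time_s: 33.12
tool_pos: [512.5, 199.7, 389.2]
orientation: [3.14, 0.005, 0.003]
wrist_force: [0.5, -0.9, -8.6]
finger_gap: 63.7
```

```bash
python3 -c "
from h import *
print(tool().round(3)); print(todelta([515,200,288],np.pi/2))
c,W=look('top');save('t4',c['color']); p=W.reshape(-1,3); q=p[(abs(p[:,0]-618)<60)&(abs(p[:,1]+208)<80)]; print(np.median(q[:,2]))"
```

```text
[[ 1.00000e+00  3.00000e-03  2.00000e-03  5.12477e+02]
 [ 3.00000e-03 -1.00000e+00 -1.00000e-03  1.99652e+02]
 [ 2.00000e-03  1.00000e-03 -1.00000e+00  3.89228e+02]
 [ 0.00000e+00  0.00000e+00  0.00000e+00  1.00000e+00]]
(array([  2.3,  -0.5, 101.2]), array([ 0.001, -0.002,  0.003]))
198.7650996013457
```

{"method": "carry_out", "body": {
  "steps": [
    [1, 2, 0, 40, 0, 0, 0],
    [1, 2, 0, 75, 0, 0, 0],
    [1, 2, 0, 92, 0, 0, 0],
    [1, 2, 0, 97, 0, 0, 0],
    [1, 2, 0, 100, 0, 0, 0],
    [1, 2, 0, 101, 0, 0, 0],
    [1, 2, 0, 101, 0, 0, 0]
  ]
}}

```text
time_s: 34.05
tool_pos: [515.1, 199.0, 289.1]
orientation: [3.141, 0.003, 0.006]
wrist_force: [-0.8, -0.3, -8.6]
finger_gap: 63.8
```

{"method": "carry_out", "body": {
  "steps": [
    [1, 0, 0, 1, 0, 0, 0],
    [1, 0, 0, 2, 0, 0, 0],
    [1, 0, 0, 2.5, 0, 0, 0],
    [1, 0, 0, 2.5, 0, 0, 0]
  ]
}}

```text
time_s: 34.55
tool_pos: [515.2, 199.0, 286.8]
orientation: [3.141, 0.003, 0.006]
wrist_force: [-0.2, 0.4, -6.6]
finger_gap: 63.8
```

Contact is starting. One more millimetre, then I'll release and rise.

{"method": "carry_out", "body": {
  "steps": [
    [1, 0, 0, 1, 0, 0, 0],
    [1, 0, 0, 1, 0, 0, 0],
    [0.6, 0, 0, 1, 0, 0, 0],
    [0, 0, 0, 1, 0, 0, 0],
    [0, 0, 0, 1, 0, 0, 0],
    [0, 0, 0, 1, 0, 0, 0],
    [0, 0, 0, -20, 0, 0, 0],
    [0, 0, 0, -60, 0, 0, 0],
    [0, 0, 0, -115, 0, 0, 0],
    [0, 0, 0, -115, 0, 0, 0],
    [0, 0, 0, -115, 0, 0, 0]
  ]
}}

```text
time_s: 35.92
tool_pos: [514.5, 199.2, 401.4]
orientation: [-3.141, -0.003, -0.005]
wrist_force: [-1.0, 0.3, -0.8]
finger_gap: 92.8
```

```bash
python3 w.py 515 200 140 165 w5
python3 -c "
from h import *
c,W=look('top'); p=W.reshape(-1,3); q=p[(p[:,2]>222)&(p[:,2]<262)&(abs(p[:,0]-618)<40)&(abs(p[:,1]+67)<40)]
r=cv2.minAreaRect(q[:,:2].astype(np.float32)); print(len(q),r); save('t5',cv2.resize(c['color'][130:330,180:520],None,fx=2.3,fy=2.3))
x=q[:,:2]-q[:,:2].mean(0); u,s,v=np.linalg.svd(x); print(q.mean(0),v[0],np.arctan2(v[0,1],v[0,0]))
q=p[(abs(p[:,0]-618)<60)&(abs(p[:,1]+208)<80)]; print(np.median(q[:,2]))
print(get_state()['joints'])"
```

```text
((514.1248168945312, 197.91189575195312), (80.9283447265625, 60.21670913696289), 0.13585959374904633) 149.58299330020117
slope [-0.00350604  0.00093518]
73 ((617.3402709960938, -66.54205322265625), (10.10006046295166, 35.87739562988281), 55.55226516723633)
[616.14849209 -65.10412583 245.33654601] [-0.82087695  0.5711051 ] 2.5337411877317684
198.9195318803345
[-0.9582095   0.60355507  0.90111508  1.73631573 -0.532302    1.06540917
 -1.44478048]
```

View pics/t5.png

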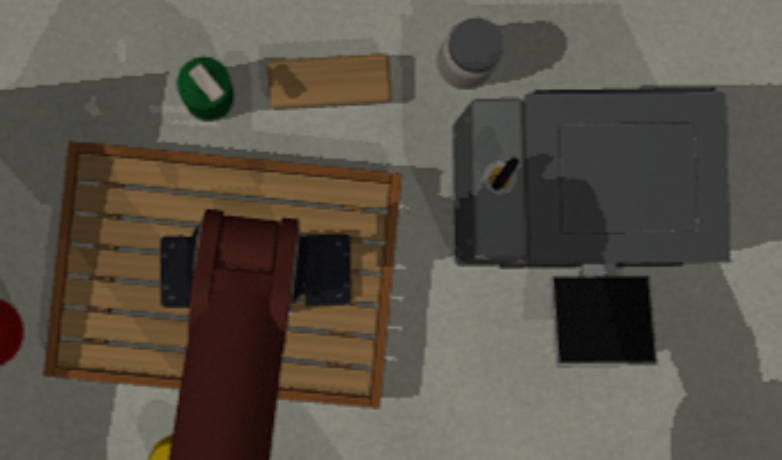

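The tin stands level on the shelf (top at z 149.6) and the lid is shut. The key bow at crop (503,173) reads about -0.6 rad. I'll go above the key with the jaws across its thickness.

```bash
python3 -c "
from h import *
print(todelta([617,-66.5,480],0.966))"
```

```text
(array([102.3, 266.1, -79.3]), array([ 0.001, -0.001,  0.607]))
```

{"method": "carry_out", "body": {
  "steps": [
    [0, 0, 0, -60, 0, 0, 0],
    [0, 10, 60, -79, 0, 0, 0.1],
    [0, 40, 120, -79, 0, 0, 0.25],
    [0, 70, 180, -79, 0, 0, 0.4],
    [0, 102, 240, -79, 0, 0, 0.6],
    [0, 102, 266, -79, 0, 0, 0.607],
    [0, 102, 266, -79, 0, 0, 0.607],
    [0, 102, 266, -79, 0, 0, 0.607],
    [0, 102, 266, -79, 0, 0, 0.607]
  ]
}}

```text
time_s: 37.15
tool_pos: [617.0, -64.4, 479.1]
orientation: [-3.0, 0.931, 0.0]
wrist_force: [-0.7, -0.1, -0.0]
finger_gap: 93.2
```

```bash
python3 -c "
from h import *
c,W=look('wrist'); p=W.reshape(-1,3); q=p[(p[:,2]>246)&(p[:,2]<256)&(abs(p[:,0]-618)<40)&(abs(p[:,1]+67)<40)]
r=cv2.minAreaRect(q[:,:2].astype(np.float32)); print(len(q),r,np.median(q[:,2])); save('w6',c['color'])
a=np.radians(r[2]+(90 if r[1][1]>r[1][0] else 0)); a=(a+np.pi/2)%np.pi-np.pi/2; print(a)
print(todelta([*r[0],402],a+np.pi/2), get_state()['joints'][6])
c,W=look('top'); p=W.reshape(-1,3); q=p[(p[:,2]>135)&(p[:,2]<165)&(abs(p[:,0]-515)<60)&(abs(p[:,1]-200)<60)]
print(cv2.minAreaRect(q[:,:2].astype(np.float32)))"
```

```text
1011 ((619.26171875, -67.72756958007812), (9.767193794250488, 35.57107162475586), 55.21149444580078) 249.259415513703
-0.6071739637691111
(array([ 3.8,  1.4, 77.3]), array([-0.   , -0.   ,  0.005])) -1.583905616445975
((512.060546875, 197.2646942138672), (63.124534606933594, 81.39705657958984), 89.35216522216797)
```

View pics/w6.png

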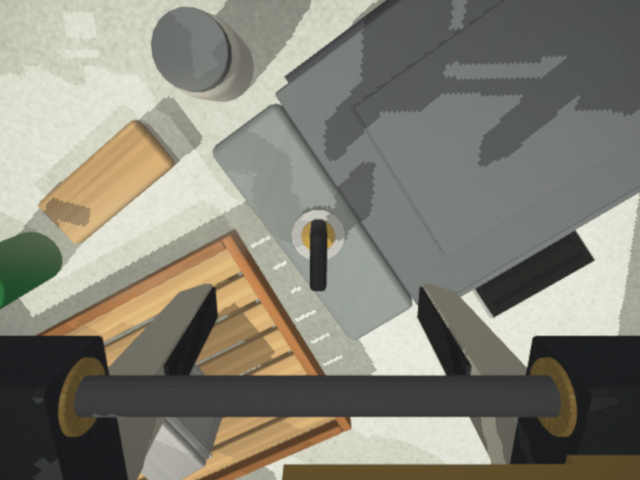

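The wrist view shows the bow at (318,255), aligned with the jaws, centred at (619,-68) with its top at z 249. Descending and gripping.

{"method": "carry_out", "body": {
  "steps": [
    [0, 3.5, 1, 30, 0, 0, 0],
    [0, 3.5, 1, 60, 0, 0, 0.003],
    [0, 3.5, 1, 78, 0, 0, 0.003],
    [0, 3.5, 1, 78, 0, 0, 0.003],
    [1, 3.5, 1, 78, 0, 0, 0.003],
    [1, 3.5, 1, 78, 0, 0, 0.003],
    [1, 3.5, 1, 78, 0, 0, 0.003],
    [1, 3.5, 1, 78, 0, 0, 0.003],
    [1, 3.5, 1, 78, 0, 0, 0.003],
    [1, 3.5, 1, 78, 0, 0, 0.003],
    [1, 3.5, 1, 78, 0, 0, 0.003],
    [1, 3.5, 1, 78, 0, 0, 0.003]
  ],
  "grip_force": 30
}}

```text
time_s: 38.75
tool_pos: [619.3, -67.5, 401.5]
orientation: [-2.999, 0.936, -0.001]
wrist_force: [-0.2, -0.8, -0.5]
finger_gap: 17.8
```

{"method": "carry_out", "body": {
  "steps": [
    [1, 0, 0, 0, 0, 0, 0],
    [1, 0, 0, 0, 0, 0, 0],
    [1, 0, 0, 0, 0, 0, 0],
    [1, 0, 0, 0, 0, 0, 0]
  ]
}}

```text
time_s: 39.25
tool_pos: [619.5, -67.1, 401.5]
orientation: [-2.998, 0.935, -0.002]
wrist_force: [0.9, 1.8, -0.0]
finger_gap: 9.5
```

{"method": "carry_out", "body": {
  "steps": [
    [1, 0, 0, 0, 0, 0, -0.15],
    [1, 0, 0, 0, 0, 0, -0.3],
    [1, 0, 0, 0, 0, 0, -0.3],
    [1, 0, 0, 1.5, 0, 0, -0.3],
    [1, 0, 0, 2.5, 0, 0, -0.3],
    [1, 0, 0, 2.5, 0, 0, -0.3]
  ]
}}

```text
time_s: 40.0
tool_pos: [619.6, -66.9, 400.2]
orientation: [-3.103, 0.478, -0.003]
wrist_force: [-0.7, 3.0, 5.2]
finger_gap: 9.6
```

At about -0.3 the key is stopped, as expected. Now I'll turn it while pressing and watch height and force.

{"method": "carry_out", "body": {
  "steps": [
    [1, 0, 0, 2, 0, 0, -0.03],
    [1, 0, 0, 2, 0, 0, -0.06],
    [1, 0, 0, 2, 0, 0, -0.09],
    [1, 0, 0, 2, 0, 0, -0.12],
    [1, 0, 0, 2, 0, 0, -0.15],
    [1, 0, 0, 2, 0, 0, -0.15]
  ]
}}

```text
time_s: 40.75
tool_pos: [619.4, -66.9, 400.1]
orientation: [-3.129, 0.245, -0.005]
wrist_force: [-1.8, 3.4, 9.0]
finger_gap: 10.0
```

{"method": "carry_out", "body": {
  "steps": [
    [1, 0, 0, 2, 0, 0, -0.03],
    [1, 0, 0, 2, 0, 0, -0.06],
    [1, 0, 0, 2, 0, 0, -0.09],
    [1, 0, 0, 2, 0, 0, -0.12],
    [1, 0, 0, 2, 0, 0, -0.15],
    [1, 0, 0, 2, 0, 0, -0.15]
  ]
}}

```text
time_s: 41.5
tool_pos: [619.2, -66.9, 400.1]
orientation: [-3.138, 0.011, -0.007]
wrist_force: [-2.2, 2.5, 8.7]
finger_gap: 9.6
```

{"method": "carry_out", "body": {
  "steps": [
    [1, 0, 0, 2, 0, 0, -0.03],
    [1, 0, 0, 2, 0, 0, -0.06],
    [1, 0, 0, 2, 0, 0, -0.09],
    [1, 0, 0, 2, 0, 0, -0.12],
    [1, 0, 0, 2, 0, 0, -0.15],
    [1, 0, 0, 2, 0, 0, -0.15]
  ]
}}

```text
time_s: 42.25
tool_pos: [619.1, -66.9, 400.0]
orientation: [-3.129, -0.222, -0.009]
wrist_force: [-1.9, 3.7, 9.3]
finger_gap: 9.7
```

{"method": "carry_out", "body": {
  "steps": [
    [1, 0, 0, 2, 0, 0, -0.03],
    [1, 0, 0, 2, 0, 0, -0.06],
    [1, 0, 0, 2, 0, 0, -0.09],
    [1, 0, 0, 2, 0, 0, -0.12],
    [1, 0, 0, 2, 0, 0, -0.15],
    [1, 0, 0, 2, 0, 0, -0.15]
  ]
}}

```text
time_s: 43.0
tool_pos: [618.9, -66.9, 400.0]
orientation: [-3.104, -0.455, -0.011]
wrist_force: [-2.2, 3.9, 9.4]
finger_gap: 9.8
```

{"method": "carry_out", "body": {
  "steps": [
    [1, 0, 0, 2, 0, 0, -0.03],
    [1, 0, 0, 2, 0, 0, -0.06],
    [1, 0, 0, 2, 0, 0, -0.09],
    [1, 0, 0, 2, 0, 0, -0.12],
    [1, 0, 0, 2, 0, 0, -0.15],
    [1, 0, 0, 2, 0, 0, -0.15]
  ]
}}

```text
time_s: 43.75
tool_pos: [618.6, -66.9, 399.9]
orientation: [-3.061, -0.685, -0.013]
wrist_force: [-1.9, 2.8, 8.3]
finger_gap: 9.5
```

{"method": "carry_out", "body": {
  "steps": [
    [1, 0, 0, 2, 0, 0, -0.03],
    [1, 0, 0, 2, 0, 0, -0.06],
    [1, 0, 0, 2, 0, 0, -0.09],
    [1, 0, 0, 2, 0, 0, -0.12],
    [1, 0, 0, 2, 0, 0, -0.15],
    [1, 0, 0, 2, 0, 0, -0.15]
  ]
}}

```text
time_s: 44.5
tool_pos: [618.6, -66.8, 397.7]
orientation: [-3.002, -0.912, -0.013]
wrist_force: [-0.3, 2.1, 2.9]
finger_gap: 9.8
```

It dropped in at about 0.59 rad: 2 mm lower, with the force falling from 8.3 to 2.9 N. Pushing it home.

{"method": "carry_out", "body": {
  "steps": [
    [1, 0, 0, 2, 0, 0, 0],
    [1, 0, 0, 4, 0, 0, 0],
    [1, 0, 0, 6, 0, 0, 0],
    [1, 0, 0, 8, 0, 0, 0],
    [1, 0, 0, 9, 0, 0, 0],
    [1, 0, 0, 10, 0, 0, 0],
    [1, 0, 0, 10, 0, 0, 0]
  ]
}}

```text
time_s: 45.38
tool_pos: [618.5, -66.8, 389.3]
orientation: [-3.001, -0.912, -0.014]
wrist_force: [-1.9, 3.3, 8.7]
finger_gap: 9.7
```

It has gone down 12.2 mm and the force is rising again, so it's bottomed. Releasing and retreating.

{"method": "carry_out", "body": {
  "steps": [
    [1, 0, 0, 0, 0, 0, 0],
    [0, 0, 0, 0, 0, 0, 0],
    [0, 0, 0, 0, 0, 0, 0],
    [0, 0, 0, 0, 0, 0, 0],
    [0, 0, 0, 0, 0, 0, 0],
    [0, 0, 0, 0, 0, 0, 0],
    [0, 0, 0, -40, 0, 0, 0],
    [0, 0, 0, -90, 0, 0, 0],
    [0, 0, 0, -90, 0, 0, 0],
    [0, 0, 0, -90, 0, 0, 0]
  ]
}}

```text
time_s: 46.62
tool_pos: [617.7, -67.4, 478.9]
orientation: [-3.0, -0.912, -0.013]
wrist_force: [-0.4, 0.8, -0.4]
finger_gap: 91.7
```

```bash
python3 -c "
from h import *
print(get_state()['finger_gap'],get_state()['wrist_force'])
c,W=look('wrist'); p=W.reshape(-1,3); q=p[(p[:,2]>225)&(p[:,2]<260)&(abs(p[:,0]-618)<40)&(abs(p[:,1]+67)<40)]
q=q[q[:,2]>np.percentile(q[:,2],90)-4]
print(len(q),cv2.minAreaRect(q[:,:2].astype(np.float32)),np.median(q[:,2]))
c,W=look('top'); p=W.reshape(-1,3); q=p[(p[:,2]>135)&(p[:,2]<165)&(abs(p[:,0]-515)<60)&(abs(p[:,1]-200)<60)]
print('tin',cv2.minAreaRect(q[:,:2].astype(np.float32)),np.median(q[:,2]))
q=p[(abs(p[:,0]-618)<60)&(abs(p[:,1]+240)<60)]; print('lid',np.median(q[:,2]))
c,_=look('scene'); save('s9',c['color'])"
```

```text
91.68133580555599 [-0.36813189  0.8244668  -0.40465035]
917 ((619.6976318359375, -66.72393798828125), (34.92107391357422, 9.782257080078125), 33.51089096069336) 237.23343422005698
tin ((512.009033203125, 197.24533081054688), (63.09402084350586, 81.40460968017578), 89.45886993408203) 148.13054867617723
lid 198.6011001422205
```

View pics/s9.png

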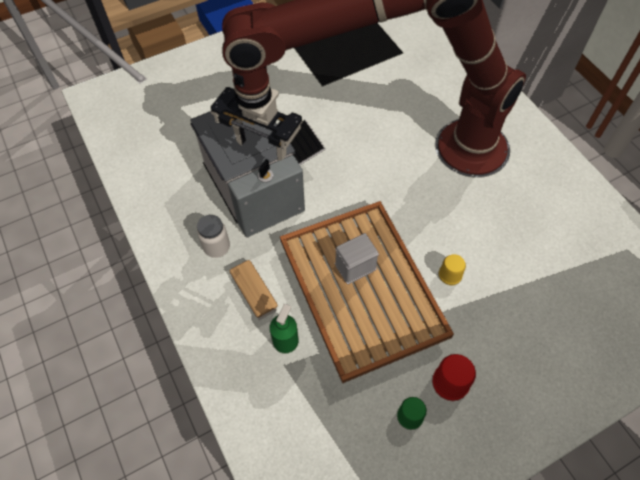

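The final view shows the tin upright on the shelf at (355,258), no caps left there, the lid shut, and the key at (265,170) home, its bow top at z 237.2 against 249.3 before. The brush, soap and jar are where they were.

```bash
python3 -c "
from h import *
print(finish_job())"
```

```text
the job is handed in; nothing more can be done
None
```

The job is done and handed in at about 47 s of robot time; no verdict was reported.

**What I did:** I stood the tin on the lever pad, and the lid opened and stayed up. I put the three caps that were present (white, red, blue) in the bin, with the red one re-measured after it got knocked aside. I then set the tin back on the shelf and the lid fell shut. The key dropped in at about 0.59 rad and I pushed it home.

**Last checks:**
- **Key:** the bow's top came down from z 249.3 to 237.2 mm, so 12 mm.
- **Lid:** shut, with its top at about 198.6 mm.
- **Tin:** level on the slats at about (513,198), with its top about 148–150 mm above the counter.
- **Caps:** all three were seen lying on the bin floor before the lid closed; they can't be seen now.
- **Brush, soap and jar:** they look unmoved in the final picture, but I did not re-measure them.
- **Gripper:** open and clear of everything.

No check failed. Positions from the top and wrist cameras differed by about 2 mm, which is the stated calibration error.

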